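# Load the calibration standard into the turbidity meter

## Task

Take the orange-capped standard from the blue rack and put it in the well of the turbidity meter: hold it clearly tilted (some 15 to 20 degrees) as its foot goes into the flared mouth, so that the lower edge leads, then straighten it upright and slide it fully home, letting go only once it is seated. Leave the white-capped and black-capped standards standing in the rack.

Things in the scene. Friction and masses are not known exactly. Their poses are not given: they have to be found in the camera images.
- orange_vial: Orange-capped sealed glass vial, 60 g, 105 mm tall: glass 24 mm wide, foot bevelled 2 mm, cap a 28 mm cylinder (70 to 105 mm up). Origin: centre of the foot's underside, z up. Starts upright, foot 10 mm above the table, in any of 3 sockets (30 mm wide, 14 deep, 75 apart) of a fixed blue rack, 70 x 230 x 24 mm high, whose row runs left-right within 20 degrees.
- well_mouth (a point): Centre of the mouth of the round well, level with the flat top of the fixed grey meter (190 x 160 mm, 85 high, black-ringed well in the middle); z up. The mouth is a funnel 49 mm wide that narrows over 11 mm to a 27 mm bore; the flat floor is 57 mm below the mouth. A vial that is home stands on the floor, 48 mm of it above the meter.
- white_vial: White-capped sealed glass vial, a bystander like the orange one in shape and size (105 mm tall, 28 mm cap), upright in another socket of the same rack. Origin at the centre of the foot's underside, z up. Leave it standing.
- black_vial: Black-capped sealed glass vial, a bystander like the orange one in shape and size (105 mm tall, 28 mm cap), upright in another socket of the same rack. Origin at the centre of the foot's underside, z up. Leave it standing.

How it is judged:
By the outcome, as a careful person would: the job done as asked, in the order asked, and still so for the second after the job is handed in, with the robot touching nothing.
It also fails if it takes over 53 s, if anything falls off the work surface, if the arm or the gripper's body presses on something with over 40 N, if the wrist force passes 120 N, or if a joint passes its speed limit or range.

## Robot

A 7-joint arm with a two-finger parallel gripper is mounted at the origin on the work surface. World frame = base frame: x ahead of the robot, y to its left, z up, the work surface at z = 0. Lengths are in m, angles in rad, forces in N, time in s.
With the tool pointing down it reaches from about 0.35 to 0.9 m from the base axis. Payload 8.1 kg.
Tool frame: the origin (TCP) lies on the front face of the gripper's body, between the roots of the fingers; the fingertips stand 66 mm ahead of it and the grasp point (between the pads) lies 47 mm ahead of it; z points along the fingers, y is the line along which they close (so a half turn about z gives the same grasp; the last joint's range is limited). The gripper opens to 92 mm and grips with 3 to 60 N. Pads are 19 mm wide; open, the fingers measure 130 mm over their backs; the gripper's body (75 mm by 190 mm) begins 47 mm behind the grasp point.
Start: joints at [-1.402, 0.434, 0.025, 1.573, -0.012, 1.134, -0.075], TCP at [0.168, 0.602, 0.292] pointing down, gripper open.
Joint ranges: [-2.62, 2.62], [-0.44, 2.09], [-1.27, 1.32], [0.08, 2.57], [-1.32, 4.46], [0.12, 2], [-2.74, 2.74]. Speed limits (rad/s): [2.22, 2.22, 3.01, 3.01, 3.14, 3.14, 3.14].

## Interface

Orientations are given as a 3x3 rotation matrix whose columns are the frame's x, y, z axes.
In Python, from plant import status, cams, workorder gives the robot as it stands.
- The arm moves only by the tool arm_command, never from a script. Its argument "deltas" is a list of rows, each a list of 3 entries, a list of its own where there are three numbers: the shift along the tool's x, y, z in m, then the turn, a rotation vector about the tool's x, y, z in rad, then the closure in counts, from 0 (fully open) to 255 (shut). A call has 1 to 20 rows; each row shifts and turns the commanded pose from where the row before left it, along the tool's axes as they then stand; what a row does not reach is not made up. A row lasts 1/10 s, in which the tool goes at most 50 mm and 8.59 degrees, less where a joint would pass 70% of its speed; a pose out of reach is approached as far as the arm can. A call is refused whole if a number of a shift passes 0.05 or a number of a turn 0.15, either way. A call with a gripper value outside its range is refused whole. The fingers move at their own pace and stop on an object; "grip_force" is the grip in N (left out, the last holds). Time passes only in rows, so rows that do not move let the fingers close. It gives the time, the measured TCP pose, the force, the opening and the grip force at its end, in the units of the state.
- status.state(): the state, without advancing time (a new reading comes with each control period).
- cams.camera(name): name is "side" or "top" or "wrist"; returns (picture, depth): 384x512x3 uint8, red, green, blue; 384x512 float32, m along the optical axis (not along the pixel's ray), 0 where there is no reading.
- cams.calibration(name): a dict with "K" (3x3 intrinsics, pixels), "rvec" (rotation vector, rad) and "tvec" (3), from world to camera coordinates, as OpenCV has them. Camera axes: x right, y down, z forward; pixel columns grow to the right and rows downward; lengths in m; the calibration is good to about 2 mm. A picture is of the moment at which its call begins: read the wrist's pose just before it. calibration takes no time and is no camera call; for the wrist camera it gives the pose at the moment of the call.
- workorder.finish_job(): hands the job in; it is judged then, once.
The state is a dict: "time_s": time; "joints": joint angles; "dq": joint speeds; "joint_torque": joint torques, N m; "ee_pos": TCP position; "eef_rot": TCP orientation; "wrist_force": force on the tool from outside, world axes, zero at the start; "wrist_torque": the same for the moment, N m; "gripper_width": opening from 0.0 (shut) to 1.0 (fully open); "gripper_force": force on a finger pad.
Only numpy, scipy, OpenCV 4.12 (cv2) and the standard library are available. Lean on these libraries where they do the work, as an engineer would, in place of code of your own. Each camera call takes 0.05 s, during which the arm holds its last target. There are 200 camera calls.

## Working session

There is one attempt and no reset: what is moved stays moved. The work goes in short steps, Python scripts to look and compute and a tool call to move; the robot and the scene stay as the last step left them, time stands still between calls to the robot, and variables do not carry over. Pictures are saved under pics/ and viewed, at most 10 in all, crops included, and the job is handed in when it is done.

Besides the shell and the picture viewer there is one more tool, called after "Request:" by a JSON object that holds its "api" and its "payload". arm_command: Moves the arm, as the interface text tells. Its arguments: {"type":"object","properties":{"deltas":{"type":"array"},"grip_force":{"type":"number"}},"required":["deltas"]}

```bash
ls; mkdir -p pics; python3 - <<'E'
from plant import status, cams
import cv2,numpy as np
s=status.state();print(s)
a=cams.camera("top")[0];b=cams.camera("side")[0]
np.savez('/tmp/v.npz',a=a,b=b)
cv2.imwrite('pics/top.png',a[:,:,::-1]);cv2.imwrite('pics/side.png',b[:,:,::-1])
E
```

```text
pics
{'time_s': 0.0, 'joints': array([-1.40159619,  0.43516307,  0.02498076,  1.57410389, -0.01159444,
        1.13399565, -0.07509978]), 'dq': array([ 1.33553523e-03, -1.74355374e-03,  6.76247580e-04,  1.73474295e-03,
       -8.43008078e-04, -6.24264918e-06,  1.06506078e-03]), 'joint_torque': array([-7.59825307e-04, -6.67876482e+01,  9.84727889e-01, -3.14440620e+01,
       -6.04998437e-02,  4.32196003e-02,  1.71737324e-04]), 'ee_pos': array([0.16773264, 0.6016432 , 0.29147958]), 'eef_rot': array([[-9.63269234e-01,  2.68537356e-01, -2.67048853e-04],
       [ 2.68537449e-01,  9.63268075e-01, -1.50145122e-03],
       [-1.45956107e-04, -1.51801438e-03, -9.99998837e-01]]), 'wrist_force': array([-0.63075975, -0.11761222,  0.33338532]), 'wrist_torque': array([-0.04645297,  0.00191219, -0.04286707]), 'gripper_force': 0.0, 'gripper_width': 0.9979862766472528}
```

View pics/top.png

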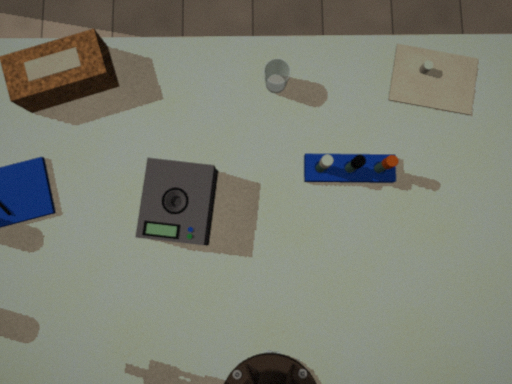

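View pics/side.png

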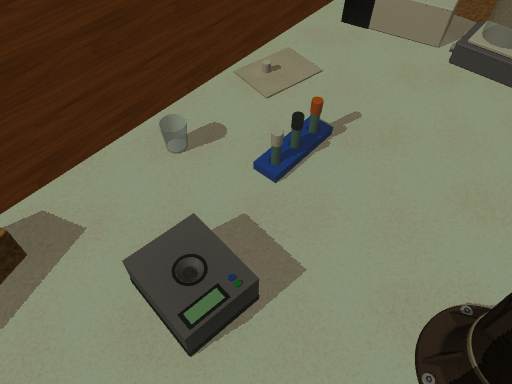

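The top view shows the orange cap near (391,161), black (358,161), white (327,160) and the well (175,200). In the side view, orange is near (317,100) and the well near (189,269). I'll enlarge these areas.

```bash
python3 - <<'E'
import cv2,numpy as np
v=np.load('/tmp/v.npz');a,b=v['a'],v['b']
def c(im,x,y,w,h,f=5):return cv2.resize(im[y:y+h,x:x+w],None,fx=f,fy=f,interpolation=cv2.INTER_CUBIC)
m=np.vstack([np.hstack([c(a,340,140,80,60),c(b,280,85,80,60)]),np.hstack([c(a,135,170,80,60),c(b,150,240,80,60)])])
cv2.imwrite('pics/m.png',m[:,:,::-1])
E
cat > h.py <<'E'
import cv2,numpy as np
from plant import cams
def P(n):
    c=cams.calibration(n);R=cv2.Rodrigues(np.array(c['rvec'],float))[0]
    return np.array(c['K'])@np.c_[R,np.array(c['tvec']).reshape(3)]
def tri(P1,p1,P2,p2):
    X=cv2.triangulatePoints(P1,P2,np.array(p1,float),np.array(p2,float)).ravel();X=X[:3]/X[3]
    e=[np.round((lambda q:q[:2]/q[2])(Q@np.r_[X,1])-p,2) for Q,p in((P1,p1),(P2,p2))]
    return X,e
def onz(Pm,p,z):
    A=np.array([p[0]*Pm[2]-Pm[0],p[1]*Pm[2]-Pm[1]])
    return np.r_[np.linalg.solve(A[:,:2],-(A[:,2]*z+A[:,3])),z]
E
```

```text
(no output)
```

View pics/m.png

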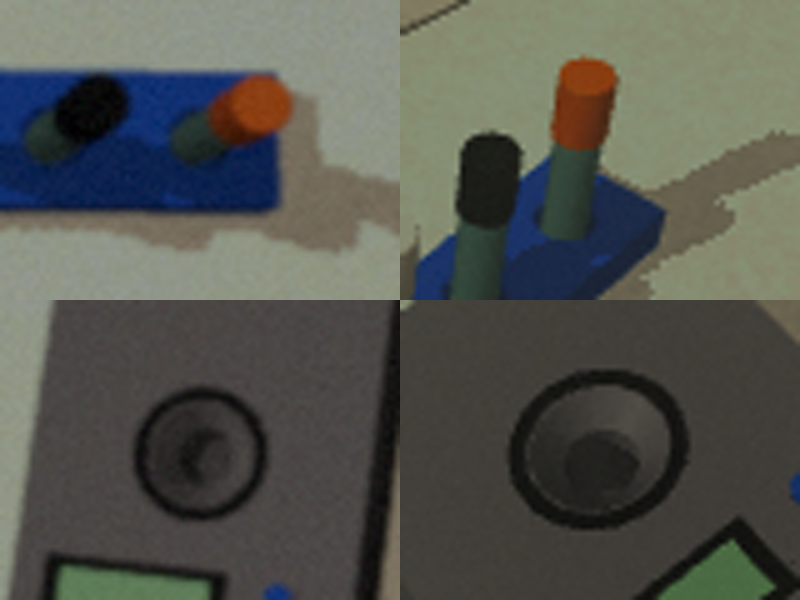

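The crops give orange cap-top centres at top (392.4,160.2) and side (317.2,99.6). The well ring centre is at top (174.8,200.2) and side (189.3,269.4). Black's cap top is about (360.3,159.5) in the top view and (317... minus) (298,113) in the side view.

```bash
python3 - <<'E'
from h import *
np.set_printoptions(precision=4,suppress=True)
T,S=P('top'),P('side')
print('orange top',*tri(T,(392.4,160.2),S,(317.2,99.6)))
print('black top',*tri(T,(360.3,159.8),S,(298,113.3)))
print('well',*tri(T,(174.8,200.2),S,(189.3,269.4)))
for p in [(395.4,154),(305,154),(396,182),(305,182)]: print('rack',onz(T,p,.024))
print('orange@.115',onz(T,(392.4,160.2),.115),onz(S,(317.2,99.6),.115))
print('well@.085',onz(T,(174.8,200.2),.085),onz(S,(189.3,269.4),.085))
print([cams.calibration(n)['K'].tolist() for n in('wrist',)])
c=cams.calibration('wrist');R=cv2.Rodrigues(np.array(c['rvec'],float))[0]
print('wrist cam pos',-R.T@np.ravel(c['tvec']));print(R)
E
```

```text
orange top [ 0.5792 -0.2891  0.1121] [array([-0.16, -0.27]), array([0.27, 0.04])]
black top [ 0.5801 -0.213   0.1173] [array([-0.22, -0.36]), array([0.38, 0.06])]
well [0.4937 0.2191 0.0827] [array([0.04, 0.05]), array([-0.07, -0.01])]
rack [ 0.6121 -0.3301  0.024 ]
rack [ 0.6145 -0.0988  0.024 ]
rack [ 0.5398 -0.3277  0.024 ]
rack [ 0.5423 -0.0969  0.024 ]
orange@.115 [ 0.578  -0.2884  0.115 ] [ 0.578  -0.2855  0.115 ]
well@.085 [0.4936 0.2187 0.085 ] [0.4925 0.2197 0.085 ]
[[[313.70588503819783, 0.0, 257.358267065924], [0.0, 313.70588503819783, 190.19236950093836], [0.0, 0.0, 1.0]]]
wrist cam pos [0.101  0.6209 0.3838]
[[ 0.2681  0.9634 -0.0013]
 [ 0.9299 -0.2584  0.2617]
 [ 0.2517 -0.0714 -0.9652]]
```

Request:
{"api": "arm_command", "payload": {"deltas": [[[0, 0, 0], [0, 0, 0.1445], 0], [[0, 0, 0], [0, 0, 0.1445], 0], [[0, 0, 0], [0, 0, 0.1445], 0], [[0, 0, 0], [0, 0, 0.1445], 0], [[0, 0, 0], [0, 0, 0.1445], 0], [[0, 0, 0], [0, 0, 0.1445], 0], [[0, 0, 0], [0, 0, 0.1445], 0], [[0, 0, 0], [0, 0, 0.1445], 0], [[0, 0, 0], [0, 0, 0.1445], 0], [[-0.04, 0.018, 0], [0, 0, 0], 0], [[-0.04, 0.018, 0], [0, 0, 0], 0], [[-0.04, 0.018, 0], [0, 0, 0], 0], [[-0.04, 0.018, 0], [0, 0, 0], 0], [[-0.04, 0.018, 0], [0, 0, 0], 0], [[-0.04, 0.018, 0], [0, 0, 0], 0], [[-0.04, 0.018, 0], [0, 0, 0], 0], [[-0.04, 0.018, 0], [0, 0, 0], 0], [[-0.04, 0.018, 0], [0, 0, 0], 0], [[-0.04, 0.018, 0], [0, 0, 0], 0], [[0, 0, 0], [0, 0, 0], 0]], "grip_force": 15}}

```text
time_s: 2.1
ee_pos: [0.3487, 0.1967, 0.2923]
eef_rot: [[0.009, 1.0, -0.0], [1.0, -0.009, -0.001], [-0.001, -0.0, -1.0]]
wrist_force: [0.8, 0.1, 0.9]
gripper_width: 1.001
gripper_force: 0.0
```

Request:
{"api": "arm_command", "payload": {"deltas": [[[-0.04, 0.019, 0], [0, 0, 0], 0], [[-0.04, 0.019, 0], [0, 0, 0], 0], [[-0.04, 0.019, 0], [0, 0, 0], 0], [[-0.04, 0.019, 0], [0, 0, 0], 0], [[-0.04, 0.019, 0], [0, 0, 0], 0], [[-0.04, 0.019, 0], [0, 0, 0], 0], [[-0.04, 0.019, 0], [0, 0, 0], 0], [[-0.04, 0.019, 0], [0, 0, 0], 0], [[-0.04, 0.019, 0], [0, 0, 0], 0], [[-0.04, 0.019, 0], [0, 0, 0], 0], [[-0.04, 0.019, 0], [0, 0, 0], 0], [[-0.045, 0.019, 0], [0, 0, 0], 0], [[0, 0, 0], [0, 0, 0], 0], [[0, 0, 0], [0, 0, 0], 0]]}}

```text
time_s: 3.5
ee_pos: [0.5742, -0.2847, 0.2912]
eef_rot: [[0.004, 1.0, -0.002], [1.0, -0.004, -0.0], [-0.0, -0.002, -1.0]]
wrist_force: [0.3, -0.2, -0.0]
gripper_width: 0.998
gripper_force: 0.0
```

```bash
python3 - <<'E'
from h import *
from plant import status
s=status.state();np.set_printoptions(precision=4,suppress=True)
W=P('wrist');a=cams.camera('wrist')[0];np.save('/tmp/W1.npy',W)
cv2.imwrite('pics/w1.png',a[:,:,::-1])
print(s['ee_pos'],s['joints'])
print([ (lambda q:q[:2]/q[2])(W@np.r_[X,1]) for X in [(.578,-.288,.115),(.579,-.213,.115)]])
E
```

```text
[ 0.5742 -0.2847  0.2912] [-0.1177  0.5455  0.7831  1.5747 -0.4039  1.1917  0.7409]
[array([260.9972, 191.3432]), array([262.1776, 103.6816])]
```

View pics/w1.png

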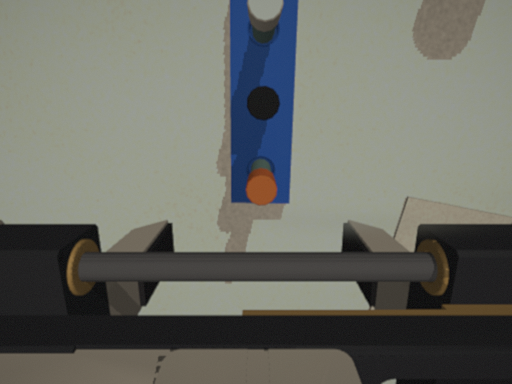

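The wrist view shows orange's cap-top centre at about (262,190), against a prediction of (261,191). Black is at (263,103), and the fingers straddle the vial along the image's x.

```bash
python3 - <<'E'
from h import *
np.set_printoptions(precision=4,suppress=True)
W=np.load('/tmp/W1.npy')
print(onz(W,(262,190),.115),onz(W,(263,103),.115),tri(W,(262,190),P('side'),(317.2,99.6)),tri(W,(262,190),P('top'),(392.4,160.2)))
E
```

```text
[ 0.5789 -0.2868  0.115 ] [ 0.5797 -0.2125  0.115 ] (array([ 0.5789, -0.2872,  0.1135]), [array([ 0.01, -0.  ]), array([ 0., -0.])]) (array([ 0.5784, -0.2879,  0.1145]), [array([-0.54,  1.1 ]), array([-0.28, -0.13])])
```

Request:
{"api": "arm_command", "payload": {"deltas": [[[-0.0025, 0.005, 0.02], [0, 0, 0], 0], [[0, 0, 0.03], [0, 0, 0], 0], [[0, 0, 0.03], [0, 0, 0], 0], [[0, 0, 0.03], [0, 0, 0], 0], [[0, 0, 0.02], [0, 0, 0], 0], [[0, 0, 0.016], [0, 0, 0], 0], [[0, 0, 0], [0, 0, 0], 0], [[0, 0, 0], [0, 0, 0], 0]]}}

```text
time_s: 4.35
ee_pos: [0.5798, -0.2855, 0.1469]
eef_rot: [[0.001, 1.0, 0.001], [1.0, -0.001, 0.0], [0.0, 0.001, -1.0]]
wrist_force: [-0.1, 0.1, -0.1]
gripper_width: 1.001
gripper_force: 0.0
```

Close gently.

Request:
{"api": "arm_command", "payload": {"deltas": [[[-0.0015, -0.001, 0.002], [0, 0, 0], 120], [[0, 0, 0], [0, 0, 0], 140], [[0, 0, 0], [0, 0, 0], 160], [[0, 0, 0], [0, 0, 0], 180], [[0, 0, 0], [0, 0, 0], 200], [[0, 0, 0], [0, 0, 0], 220], [[0, 0, 0], [0, 0, 0], 220], [[0, 0, 0], [0, 0, 0], 220], [[0, 0, 0], [0, 0, 0], 220], [[0, 0, 0], [0, 0, 0], 220]], "grip_force": 20}}

```text
time_s: 5.35
ee_pos: [0.5784, -0.2876, 0.1442]
eef_rot: [[0.002, 1.0, -0.0], [1.0, -0.002, 0.0], [0.0, -0.0, -1.0]]
wrist_force: [-0.1, -0.6, -0.6]
gripper_width: 0.292
gripper_force: 20.0
```

Request:
{"api": "arm_command", "payload": {"deltas": [[[0, 0, -0.01], [0, 0, 0], 220], [[0, 0, -0.02], [0, 0, 0], 220], [[0, 0, -0.03], [0, 0, 0], 220], [[0, 0, -0.035], [0, 0, 0], 220], [[0, 0, -0.035], [0, 0, 0], 220], [[0, 0, -0.03], [0, 0, 0], 220], [[0, 0, 0], [0, 0, 0], 220], [[0.03, -0.005, 0], [0, 0, 0], 220], [[0.04, -0.0066, 0], [0, 0, 0], 220], [[0.04, -0.0066, 0], [0, 0, 0], 220], [[0.04, -0.0066, 0], [0, 0, 0], 220], [[0.04, -0.0066, 0], [0, 0, 0], 220], [[0.04, -0.0066, 0], [0, 0, 0], 220], [[0.04, -0.0066, 0], [0, 0, 0], 220], [[0.04, -0.0066, 0], [0, 0, 0], 220], [[0.04, -0.0066, 0], [0, 0, 0], 220], [[0.03, -0.005, 0], [0, 0, 0], 220], [[0.02, -0.003, 0], [0, 0, 0], 220], [[0, 0, 0], [0, 0, 0], 220], [[0, 0, 0], [0, 0, 0], 220]]}}

```text
time_s: 7.35
ee_pos: [0.5129, 0.1124, 0.3041]
eef_rot: [[0.001, 1.0, -0.0], [1.0, -0.001, -0.0], [-0.0, -0.0, -1.0]]
wrist_force: [0.2, -0.3, 0.4]
gripper_width: 0.296
gripper_force: 20.0
```

```bash
python3 - <<'E'
from h import *
from plant import status
s=status.state();np.set_printoptions(precision=4,suppress=True)
W=P('wrist');a=cams.camera('wrist')[0];np.save('/tmp/W2.npy',W)
b=cams.camera('side')[0]
m=np.hstack([a[:, 60:460],b[60:444,50:450]]) if False else a
cv2.imwrite('pics/w2.png',np.hstack([cv2.resize(a,(480,360)),cv2.resize(b[60:360,100:356],(307,360))])[:,:,::-1])
print(s['ee_pos'],s['joints'],s['gripper_width'])
print(W@[.4935,.2195,.085,1]/(W@[.4935,.2195,.085,1])[2])
E
```

```text
[0.5129 0.1124 0.3041] [-0.9378  0.3142  0.8127  1.8438 -0.2552  1.0921 -0.0313] 0.29645497241824664
[235.4636  64.213    1.    ]
```

View pics/w2.png

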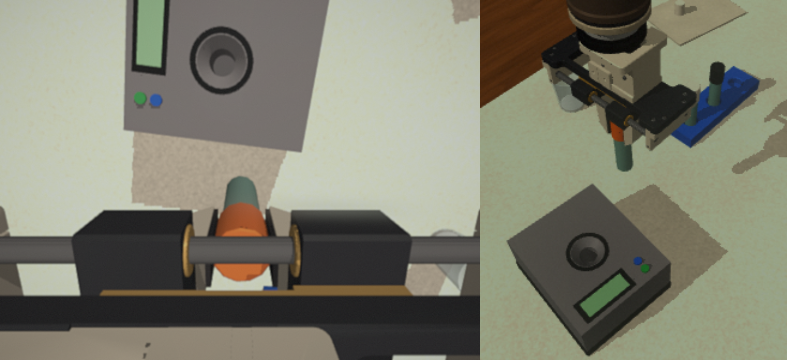

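The wrist view puts the ring centre at about (235.8,65.1), where (235.5,64.2) was predicted, so the well estimate holds. The side inset shows the vial held upright in the pads. Next I go over the well and tilt 17 degrees about tool x.

Request:
{"api": "arm_command", "payload": {"deltas": [[[0.027, -0.015, 0], [0, 0, 0], 220], [[0.027, -0.015, 0], [0, 0, 0], 220], [[0.027, -0.015, 0], [0, 0, 0], 220], [[0.026, -0.014, 0], [0, 0, 0], 220], [[0, 0, 0], [-0.06, 0, 0], 220], [[0, 0, 0], [-0.06, 0, 0], 220], [[0, 0, 0], [-0.06, 0, 0], 220], [[0, 0, 0], [-0.06, 0, 0], 220], [[0, 0, 0], [-0.06, 0, 0], 220], [[0, 0, 0], [0, 0, 0], 220], [[0, 0, 0], [0, 0, 0], 220]]}}

```text
time_s: 8.55
ee_pos: [0.4544, 0.219, 0.3043]
eef_rot: [[0.002, 0.956, 0.294], [1.0, -0.002, -0.0], [0.0, 0.294, -0.956]]
wrist_force: [0.1, 0.0, -0.7]
gripper_width: 0.292
gripper_force: 20.0
```

```bash
cat >> h.py <<'E'
def foot(goal,L=.134):
    from plant import status
    s=status.state();R=np.array(s['eef_rot']);p=np.array(s['ee_pos']);F=p+L*R[:,2]
    print('foot',F,'tilt',np.degrees(np.arccos(-R[2,2])),'q',s['joints'],'need tool shift',R.T@(np.array(goal)-F),'F',s['wrist_force'],s['time_s'])
    print(R)
E
python3 - <<'E'
from h import *
np.set_printoptions(precision=4,suppress=True)
foot((.4935,.219,.11))
W=P('wrist');a=cams.camera('wrist')[0];b=cams.camera('side')[0]
cv2.imwrite('pics/w3.png',np.hstack([cv2.resize(a,(480,360)),cv2.resize(b[150:310,130:267],(308,360))])[:,:,::-1])
q=W@[.4935,.219,.085,1];print(q/q[2])
E
```

```text
foot [0.4938 0.2189 0.1762] tilt 17.08769244072474 q [-1.4275  0.1068  0.8545  2.0764  0.122   0.7489 -0.6673] need tool shift [ 0.     -0.0197  0.0632] F [ 0.0952  0.0283 -0.7015] 8.55
[[ 0.0022  0.9559  0.2938]
 [ 1.     -0.0022 -0.0003]
 [ 0.0004  0.2938 -0.9559]]
[230.0566 176.6681   1.    ]
```

View pics/w3.png

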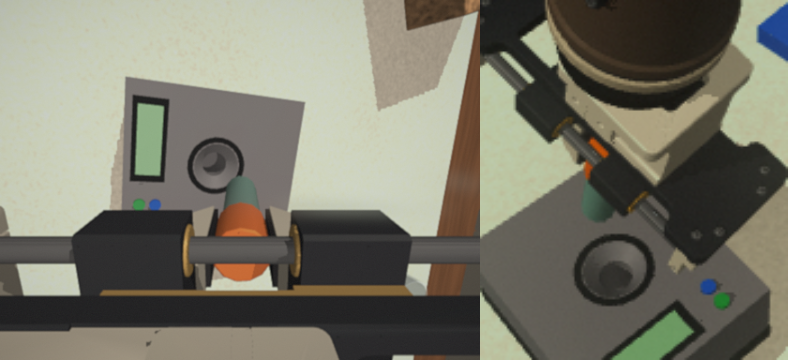

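The wrist view has the ring centre at about (230.4,176), matching the prediction of (230,177), with the vial tilted above it. I'll lower it straight down.

Request:
{"api": "arm_command", "payload": {"deltas": [[[0, -0.005, 0.016], [0, 0, 0], 220], [[0, -0.005, 0.016], [0, 0, 0], 220], [[0, -0.005, 0.016], [0, 0, 0], 220], [[0, -0.005, 0.015], [0, 0, 0], 220], [[0, -0.003, 0.01], [0, 0, 0], 220], [[0, -0.002, 0.007], [0, 0, 0], 220], [[0, -0.0015, 0.005], [0, 0, 0], 220], [[0, -0.001, 0.003], [0, 0, 0], 220], [[0, 0, 0], [0, 0, 0], 220], [[0, 0, 0], [0, 0, 0], 220]]}}

```text
time_s: 9.65
ee_pos: [0.4543, 0.2197, 0.2124]
eef_rot: [[0.002, 0.955, 0.296], [1.0, -0.002, 0.0], [0.001, 0.296, -0.955]]
wrist_force: [0.1, 0.1, -0.6]
gripper_width: 0.296
gripper_force: 20.0
```

```bash
python3 - <<'E'
from h import *
np.set_printoptions(precision=4,suppress=True)
foot((.4935,.219,.079))
E
```

```text
foot [0.494  0.2197 0.0844] tilt 17.21065462051203 q [-1.2908  0.2733  0.7673  2.1965 -0.0615  0.4905 -0.5178] need tool shift [-0.0007 -0.0021  0.005 ] F [ 0.0712  0.097  -0.5895] 9.65
[[ 0.0016  0.9552  0.2959]
 [ 1.     -0.0016  0.    ]
 [ 0.0005  0.2959 -0.9552]]
```

Request:
{"api": "arm_command", "payload": {"deltas": [[[-0.0005, -0.001, 0.003], [0, 0, 0], 220], [[0, -0.0013, 0.0032], [0, 0, 0], 220], [[0, 0, 0], [0, 0, 0], 220], [[0, 0, 0], [0, 0, 0], 220], [[0, 0, 0], [0, 0, 0], 220]]}}

```text
time_s: 10.15
ee_pos: [0.4543, 0.2192, 0.2057]
eef_rot: [[0.002, 0.955, 0.296], [1.0, -0.002, -0.0], [0.0, 0.296, -0.955]]
wrist_force: [3.6, -1.1, -1.0]
gripper_width: 0.295
gripper_force: 20.0
```

```bash
python3 - <<'E'
from h import *
np.set_printoptions(precision=4,suppress=True)
foot((.4935,.219,.079))
b=cams.camera('side')[0]
cv2.imwrite('pics/s4.png',cv2.resize(b[190:330,120:280],None,fx=4,fy=4,interpolation=cv2.INTER_CUBIC)[:,:,::-1])
E
```

```text
foot [0.494  0.2192 0.0777] tilt 17.245212123740558 q [-1.2778  0.2848  0.7557  2.2047 -0.0743  0.4713 -0.5075] need tool shift [-0.0002 -0.0001 -0.0014] F [ 3.6037 -1.0763 -1.0224] 10.15
[[ 0.0017  0.955   0.2965]
 [ 1.     -0.0017 -0.0001]
 [ 0.0004  0.2965 -0.955 ]]
```

View pics/s4.png

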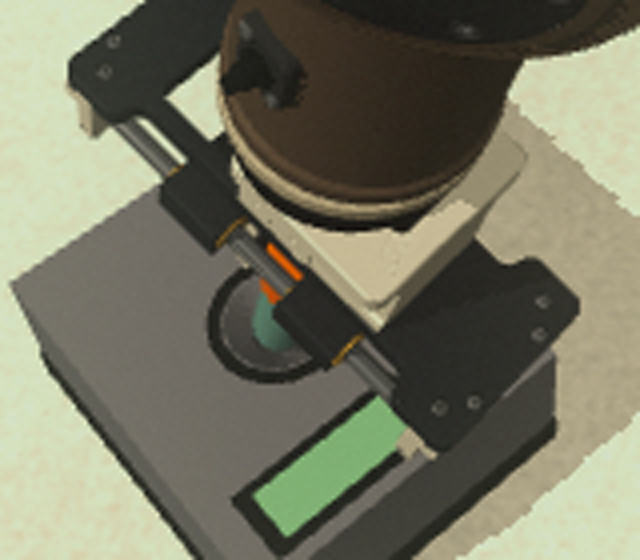

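The side crop shows the tilted vial's foot inside the ring, around (280,330). The 3.6 N in +x means the leading edge is lightly touching the funnel. I'll straighten it about the foot.

Request:
{"api": "arm_command", "payload": {"deltas": [[[0, 0.009, 0], [0.06, 0, 0], 220], [[0, 0.008, 0], [0.06, 0, 0], 220], [[0, 0.008, 0], [0.06, 0, 0], 220], [[0, 0.008, 0], [0.06, 0, 0], 220], [[0, 0.008, 0], [0.06, 0, 0], 220], [[0, 0, 0], [0, 0, 0], 220], [[0, 0, 0], [0, 0, 0], 220]]}}

```text
time_s: 10.9
ee_pos: [0.4934, 0.2187, 0.2122]
eef_rot: [[0.002, 1.0, -0.0], [1.0, -0.002, -0.001], [-0.001, -0.0, -1.0]]
wrist_force: [0.3, 0.2, -1.1]
gripper_width: 0.296
gripper_force: 20.0
```

```bash
python3 - <<'E'
from h import *
np.set_printoptions(precision=4,suppress=True)
foot((.494,.219,.073))
E
```

```text
foot [0.4933 0.2186 0.0782] tilt 0.054206804086246244 q [-0.9531  0.4196  0.5934  1.9156 -0.2956  0.8941 -0.2147] need tool shift [0.0004 0.0007 0.0052] F [ 0.2616  0.2393 -1.0803] 10.9
[[ 0.0022  1.     -0.0003]
 [ 1.     -0.0022 -0.0009]
 [-0.0009 -0.0003 -1.    ]]
```

Request:
{"api": "arm_command", "payload": {"deltas": [[[0, 0.001, 0.003], [0, 0, 0], 220], [[0, 0, 0.003], [0, 0, 0], 220], [[0, 0, 0.003], [0, 0, 0], 220], [[0, 0, 0.002], [0, 0, 0], 220], [[0, 0, 0], [0, 0, 0], 220]]}}

```text
time_s: 11.4
ee_pos: [0.4944, 0.2191, 0.2015]
eef_rot: [[0.001, 1.0, -0.001], [1.0, -0.001, -0.0], [-0.0, -0.001, -1.0]]
wrist_force: [-1.0, 0.7, -2.0]
gripper_width: 0.295
gripper_force: 20.0
```

Request:
{"api": "arm_command", "payload": {"deltas": [[[0, -0.0003, 0.003], [0, 0, 0], 220], [[0, 0, 0.003], [0, 0, 0], 220], [[0, 0, 0.003], [0, 0, 0], 220], [[0, 0, 0.003], [0, 0, 0], 220], [[0, 0, 0], [0, 0, 0], 220]]}}

```text
time_s: 11.9
ee_pos: [0.4944, 0.219, 0.1893]
eef_rot: [[0.002, 1.0, -0.001], [1.0, -0.002, -0.0], [-0.0, -0.001, -1.0]]
wrist_force: [-1.8, 0.4, -2.9]
gripper_width: 0.294
gripper_force: 20.0
```

Request:
{"api": "arm_command", "payload": {"deltas": [[[0, -0.0003, 0.003], [0, 0, 0], 220], [[0, 0, 0.004], [0, 0, 0], 220], [[0, 0, 0.004], [0, 0, 0], 220], [[0, 0, 0.004], [0, 0, 0], 220], [[0, 0, 0.003], [0, 0, 0], 220], [[0, 0, 0], [0, 0, 0], 220]]}}

```text
time_s: 12.5
ee_pos: [0.4943, 0.219, 0.1714]
eef_rot: [[0.002, 1.0, -0.0], [1.0, -0.002, -0.0], [-0.0, -0.0, -1.0]]
wrist_force: [-1.6, -0.1, -1.6]
gripper_width: 0.296
gripper_force: 20.0
```

Request:
{"api": "arm_command", "payload": {"deltas": [[[0, 0, 0.003], [0, 0, 0], 220], [[0, 0, 0.003], [0, 0, 0], 220], [[0, 0, 0.002], [0, 0, 0], 220], [[0, 0, 0], [0, 0, 0], 220]]}}

```text
time_s: 12.9
ee_pos: [0.4943, 0.219, 0.1636]
eef_rot: [[0.002, 1.0, -0.0], [1.0, -0.002, -0.0], [-0.0, -0.0, -1.0]]
wrist_force: [-1.3, 1.2, -1.5]
gripper_width: 0.295
gripper_force: 20.0
```

Request:
{"api": "arm_command", "payload": {"deltas": [[[0, 0, 0.001], [0, 0, 0], 220], [[0, 0, 0.001], [0, 0, 0], 220], [[0, 0, 0], [0, 0, 0], 220]]}}

```text
time_s: 13.2
ee_pos: [0.4945, 0.219, 0.1622]
eef_rot: [[0.002, 1.0, 0.0], [1.0, -0.002, 0.0], [0.0, 0.0, -1.0]]
wrist_force: [-3.4, -0.7, 4.5]
gripper_width: 0.29
gripper_force: 20.0
```

Request:
{"api": "arm_command", "payload": {"deltas": [[[0, 0, 0.001], [0, 0, 0], 220], [[0, 0, 0], [0, 0, 0], 220]]}}

```text
time_s: 13.4
ee_pos: [0.4946, 0.2191, 0.1621]
eef_rot: [[0.002, 1.0, 0.0], [1.0, -0.002, 0.001], [0.001, 0.0, -1.0]]
wrist_force: [-7.2, -1.6, 16.5]
gripper_width: 0.293
gripper_force: 20.0
```

The vial is seated: contact came at the expected height, and the force rises without further travel. Relieve the load, release, then retreat.

Request:
{"api": "arm_command", "payload": {"deltas": [[[0, 0, -0.001], [0, 0, 0], 220], [[0, 0, 0], [0, 0, 0], 220], [[0, 0, 0], [0, 0, 0], 170], [[0, 0, 0], [0, 0, 0], 130], [[0, 0, 0], [0, 0, 0], 80], [[0, 0, 0], [0, 0, 0], 40], [[0, 0, 0], [0, 0, 0], 0], [[0, 0, 0], [0, 0, 0], 0], [[0, 0, 0], [0, 0, 0], 0], [[0, 0, -0.02], [0, 0, 0], 0], [[0, 0, -0.03], [0, 0, 0], 0], [[0, 0, -0.04], [0, 0, 0], 0], [[0, 0, -0.04], [0, 0, 0], 0], [[-0.03, 0, 0], [0, 0, 0], 0], [[-0.04, 0, 0], [0, 0, 0], 0], [[-0.04, 0, 0], [0, 0, 0], 0], [[-0.04, 0, 0], [0, 0, 0], 0], [[0, 0, 0], [0, 0, 0], 0], [[0, 0, 0], [0, 0, 0], 0]]}}

```text
time_s: 15.3
ee_pos: [0.4941, 0.0682, 0.2921]
eef_rot: [[0.004, 1.0, 0.0], [1.0, -0.004, 0.001], [0.001, 0.0, -1.0]]
wrist_force: [0.2, 0.2, 0.1]
gripper_width: 1.0
gripper_force: 0.0
```

```bash
python3 - <<'E'
from h import *
np.set_printoptions(precision=4,suppress=True)
a,b,w=[cams.camera(n)[0] for n in('top','side','wrist')]
f=lambda i:cv2.resize(i,(400,300),interpolation=cv2.INTER_AREA)
z=cv2.resize(b[200:320,120:280],(400,300),interpolation=cv2.INTER_CUBIC)
cv2.imwrite('pics/e.png',np.vstack([np.hstack([f(a),f(b)]),np.hstack([f(w),z])])[:,:,::-1])
S=P('side')
for X in[(.494,.219,.133),(.494,.219,.098),(.494,.219,.085)]:
    q=S@np.r_[X,1];print((q[:2]/q[2]-[120,200])*2.5+[400,300])
E
```

```text
[564.1812 437.3308]
[570.3318 462.6827]
[572.4959 471.6029]
```

View pics/e.png

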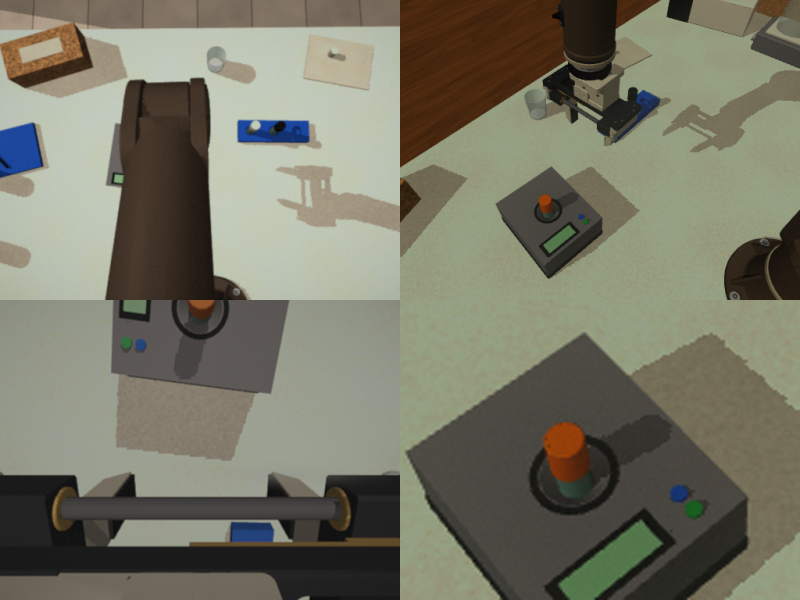

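The lower-right crop has the orange vial upright in the well, with its cap-top centre at (565,435) against (564,437) predicted for fully home. The top view shows white (255,127) and black (280,127) still standing in the rack, and the gripper is clear of everything.

```bash
python3 -c "
from plant import workorder
print(workorder.finish_job())"
```

```text
the job is handed in; nothing more can be done
None
```

The orange-capped standard is fully seated upright in the turbidity meter's well, having gone into the mouth tilted about 17 degrees; the white and black standards still stand in the rack, and I handed the job in at about 15.5 s.

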